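# Level the seedling shelf with key and spirit level

## Robot

A 6-joint arm with a two-finger parallel gripper is mounted at the origin on the work surface. World frame = base frame: x ahead of the robot, y to its left, z up, the work surface at z = 0. Lengths are in m, angles in rad, forces in N, time in s.
With the tool pointing down it reaches from about 0.225 to 0.875 m from the base axis. Payload 3.4 kg.
Tool frame: the origin (TCP) lies between the finger pads; the fingertips stand 8 mm ahead of it and the grasp point (between the pads) lies 11 mm behind it; z points along the fingers, y is the line along which they close (so a half turn about z gives the same grasp; the last joint's range is limited). The gripper opens to 85 mm and grips with 20 to 120 N. Pads are 22 mm wide; open, the fingers measure 114 mm over their backs; the gripper's body (76 mm by 85 mm) begins 54 mm behind the grasp point. The pads swing forward as they close: fully open they stand 13 mm farther back than shut.
Start: joints at [-1.401, 0.276, 1.505, -0, 1.361, -0.121], TCP at [0.165, -0.551, 0.239] pointing down, gripper open.
Joint ranges: [-2.89, 2.89], [-0.75, 2.08], [0.22, 2.7], [-1.18, 4.32], [0.11, 2.71], [-2.7, 2.7]. Speed limits (rad/s): [2.57, 2.57, 3.14, 3.14, 3.14, 3.14].

## Interface

Orientations are given as a unit quaternion [w, x, y, z].
In Python, from rig import manip, optics, finder gives the robot as it stands.
- The arm moves only by the tool servo_tool, never from a script. Its argument "increments" is a list of rows, each a list of 7 numbers: the shift along the tool's x, y, z in cm, then the turn, a rotation vector about the tool's x, y, z in degrees, then the closure, from -1 (fully open) to 1 (shut). In form: [[x, y, z, rx, ry, rz, gripper], ...]. A call has exactly 5 rows; each row shifts and turns the commanded pose from where the row before left it, along the tool's axes as they then stand; what a row does not reach is not made up. A row lasts 1/10 s, in which the tool goes at most 50 mm and 8.59 degrees, less where a joint would pass 70% of its speed; a pose out of reach is approached as far as the arm can. A call is refused whole if a number of a shift passes 5 or a number of a turn 8.59, either way. A call with a gripper value outside its range is refused whole. The fingers move at their own pace and stop on an object; "squeeze" is the grip in N (left out, the last holds). Time passes only in rows, so rows that do not move let the fingers close, or fill a call up. It gives the time, the measured TCP pose, the force, the opening and the grip force at its end, in the units of the state.
- manip.get_state(): the state, without advancing time (a new reading comes with each control period).
- optics.get_image(name): name is "scene" or "top" or "wrist"; returns the picture (420x560x3 uint8, red, green, blue); there is no depth.
- optics.get_calibration(name): a dict with "fov_y" (degrees; the focal length in pixels is half the picture's height over the tangent of half this angle, whatever the lens; pixels are square), "cx", "cy" (the principal point, pixels), "world_to_cam" (4x4, takes a point from world to camera coordinates). Camera axes: x right, y down, z forward; pixel columns grow to the right and rows downward; lengths in m; the calibration is good to about 2 mm. The wrist camera is an equidistant fisheye: a pixel r from the principal point sees the ray r / f radians off the axis. A picture is of the moment at which its call begins: read the wrist's pose just before it. get_calibration takes no time and is no camera call; for the wrist camera it gives the pose at the moment of the call.
- manip.sign_off(): hands the job in; it is judged then, once.
Trained networks look in the newest picture that a camera, given by its name, has taken for a name from the list of things; names that differ only in an ending like _2 or _b are one class to them, and where a whole thing is asked for, a point or a joint stands for the part that bears it (a point fixed in the world has none). Each returns a list of dicts, best first, with "p" (0 to 1); they miss things now and then, are a little off and sometimes report something else, mostly with a low value. They report only what shows in the picture. A call takes as long as a camera call. They do not tell look-alikes from the thing itself.
- finder.silhouettes(label, camera): "region" (420x560 bool, what is visible of it) and "box" ([centre column, centre row, width, height] in pixels, round what is visible of it).
- finder.tip_of(label, camera): "at" ([column, row] in pixels: a listed point, or the origin of a listed thing).
The state is a dict: "clock": time; "qpos": joint angles; "qd": joint speeds; "effort": joint torques, N m; "position": TCP position; "ee_rot": TCP orientation; "contact_force": force on the tool from outside, world axes, zero at the start; "moment": the same for the moment, N m; "width": finger opening in m; "gripper_force": force on a finger pad.
Only numpy, scipy, OpenCV 4.12 (cv2) and the standard library are available. Lean on these libraries where they do the work, as an engineer would, in place of code of your own. Each camera call takes 0.05 s, during which the arm holds its last target. There are 200 camera calls.

## Task

Level the seedling shelf: take the red-handled key out of its wooden holder, put its end down through the eyelet of the yellow spirit level into the slot of the shelf's foot, and turn the foot with the key while the key's collar presses the level flat on the shelf, until the bubble stands centred between the two black lines. Turn the foot only by the key, and leave the carton, the stack of pots and the jar alone. Finish still holding the key and pressing the level flat, with the bubble centred.

Things in the scene. Friction and masses are not known exactly. Their poses are not given: they have to be found in the camera images.
- key_grip (a point): Centre of the key's red handle, a block 46 (its x) x 22 (its y) x 40 mm high, z up along the key. The key is the same after a half turn about z, weighs about 160 g and stands upright and loose in the hole of a wooden block, its collar resting on the block's top. Lift it at least 50 mm to clear the block.
- key_collar (a point): Centre of the flat underside of the key's round steel collar (diameter 30 mm), 28 mm below key_grip. Below it are a 10 mm round shank and then the blade.
- key_tip (a point): End of the key's blade, on the key's axis, 76 mm below key_grip and 48 mm below the collar. The blade is flat: 13 mm wide along the handle's x (long side), 4 mm thick along its y, 17 mm tall.
- eyelet (a point): Centre of the 19 mm round eyelet in the yellow spirit level, on the top face of its base. The base is 44 mm wide, 8 mm thick, and lies along the shelf's front edge, with a 25 mm hole of the 12 mm thick shelf under the eyelet. y of this frame points along level and shelf, from the vial to the eyelet. A 45 mm high black seedling tray on the shelf begins 49 mm beyond the eyelet.
- foot_slot (a point): Centre of the open top of the slot in the foot's head, 36 mm below the eyelet's top when the level is flat. The slot, 7 mm wide, 24 mm long, 24 mm deep, runs along x of this frame; z up. With the collar on the flat level the blade is 12 mm deep in it. An orange pointer on the foot lies in line with the slot, along -x, its end 120 mm out, in front of the shelf.
- foot (a joint): Angle of the foot, rad, positive anticlockwise from above, 0 with the pointer square to the shelf's front; -1.3 to 1.3. Starts at 0.6 to 1.2, when its end of the shelf is too high. Turning clockwise (value falls) sinks it: per rad 0.04 rad of tilt, 10 mm at the eyelet. Level lies somewhere in -0.4 to 0.4. It stays where left (friction about 0.2 N m) if pressed with less than 15 N.
- level (a joint): Angle of the spirit level above the shelf, rad: 0 pressed flat, 0.03 sprung up as at the start. It is hinged 180 mm from the eyelet, so the eyelet starts about 5 mm up; about 6 N down on the eyelet lays it flat, and only then does its bubble tell the shelf's tilt.
- bubble (a joint): Place of the pale bubble (16 mm long) along the vial, m: 0 centred between the black lines, positive towards the foot end. It goes to the high end, 4 mm for each 0.01 rad of tilt of the level, stops at 0.016 either way and takes about 1 s to settle.
- vial (a point): Middle of the green vial on the level's top, midway between the two black lines, which are 23 mm apart. The vial block is 75 mm long, 36 mm wide, 16 mm high above the level's base, centred 95 mm from the eyelet.
- holder_top (a point): Mouth of the 18 mm hole in the wooden key holder, a block 60 x 60 x 55 mm, on its top face.
- carton_mid (a point): Centre of a lime-green carton 90 x 35 x 130 mm that stands on the table. Leave alone.
- pots_mid (a point): Centre of a stack of brown fibre pots, 64 mm across, 110 mm high, on the table. Leave alone.
- jar_mid (a point): Centre of a jar with a green cap, 64 mm across, 90 mm high, on the table. Leave alone.
Mind the look-alikes: they are no part of the job. What is meant by the part that bears key_grip is not blue or orange, and is the larger of those in its own colour.

How it is judged:
On the way:
1. the key's blade stands in the foot's slot, through the level's eyelet (z of key_tip in the frame of foot_slot below -0.003 m and horizontal distance between key_tip and foot_slot below 0.006 m), for 0.2 s.
At the end, for the whole second after the job is handed in: The robot holds the key and presses it down on the level (over 2.5 N) so that the level lies flat on the shelf (under 0.005 rad); the blade is in the foot's slot (at least 6 mm deep, within 6 mm of its axis) and the bubble is within 3 mm of the centre (value of joint bubble between -0.003 and 0.003 m and value of joint level below 0.005 rad and contact force between key and level above 2.5 N and contact force between the fingers and key above 2 N and z of key_tip in the frame of foot_slot below -0.006 m and horizontal distance between key_tip and foot_slot below 0.006 m); the arm keeps its last pose, push and grip.
It fails at once if the foot is touched by the hand or arm instead of the key (contact force between any of the fingers, the arm and foot above 0.5 N).
It fails at once if the carton, the pots or the jar are moved by more than 20 mm (distance of any of carton_mid, pots_mid, jar_mid from where it was at the start of the episode above 0.02 m).
It also fails if it takes over 64 s, if anything falls off the work surface, if the arm or the gripper's body presses on something with over 40 N, if the wrist force passes 120 N, or if a joint passes its speed limit or range.

## Working session

There is one attempt and no reset: what is moved stays moved. The work goes in short steps, Python scripts to look and compute and a tool call to move; the robot and the scene stay as the last step left them, time stands still between calls to the robot, and variables do not carry over. Pictures are saved under pics/ and viewed, at most 10 in all, crops included, and the job is handed in when it is done.

Besides the shell and the picture viewer there is one more tool, called after ">>>" by a JSON object that holds its "name" and its "arguments", one argument or row to a line. servo_tool: Moves the arm, as the interface text tells. Its arguments: {"type":"object","properties":{"increments":{"type":"array","items":{"type":"array","items":{"type":"number"}}},"squeeze":{"type":"number"}},"required":["increments"]}

```bash
mkdir -p pics
cat > h.py <<'E'
import numpy as np, cv2
from rig import manip, optics, finder
def cal(n):
    c=optics.get_calibration(n); T=np.array(c["world_to_cam"]); f=210/np.tan(np.radians(c["fov_y"])/2)
    return f,c["cx"],c["cy"],T
def ray(n,px,c=None):
    f,cx,cy,T=c or cal(n); d=np.array([px[0]-cx,px[1]-cy])/f
    if n=="wrist":
        r=np.hypot(*d)+1e-12; v=np.array([*(d/r*np.sin(r)),np.cos(r)])
    else: v=np.array([*d,1.]); v/=np.linalg.norm(v)
    R=T[:3,:3]; return -R.T@T[:3,3], R.T@v
def proj(n,P,c=None):
    f,cx,cy,T=c or cal(n); p=T[:3,:3]@np.array(P)+T[:3,3]
    if n=="wrist":
        r=np.hypot(p[0],p[1]); t=np.arctan2(r,p[2]); return np.array([cx,cy])+f*t*p[:2]/(r+1e-12)
    return np.array([cx,cy])+f*p[:2]/p[2]
def tri(rays):
    A=0;b=0
    for o,v in rays:
        M=np.eye(3)-np.outer(v,v); A=A+M; b=b+M@o
    X=np.linalg.solve(A,b); return X,[float(np.linalg.norm(np.cross(X-o,v))) for o,v in rays]
def atz(n,px,z,c=None):
    o,v=ray(n,px,c); return o+v*(z-o[2])/v[2]
E
python3 - <<'E'
from h import *
ims={}
for n in ["scene","top","wrist"]:
    ims[n]=optics.get_image(n); cv2.imwrite(f"pics/{n}0.png",ims[n][:,:,::-1])
np.set_printoptions(precision=3,suppress=True)
for l in ["key_grip","eyelet","foot_slot","holder_top","vial","carton_mid","pots_mid","jar_mid"]:
    for n in ["scene","top"]:
        print(l,n,[(np.round(d["at"],1).tolist(),round(d["p"],2)) for d in finder.tip_of(l,n)])
print(manip.get_state()["clock"])
E
cd pics; python3 -c "
import cv2,numpy as np
cv2.imwrite('a.png',cv2.resize(np.vstack([cv2.imread('scene0.png'),cv2.imread('top0.png')]),(400,600)))"
```

```text
key_grip scene [([210.1, 299.8], 0.88), ([147.6, 310.4], 0.73), ([169.6, 279.8], 0.69)]
key_grip top [([402.1, 173.5], 0.72), ([457.7, 205.2], 0.53), ([421.6, 216.4], 0.51), ([423.4, 257.3], 0.51), ([123.9, 188.8], 0.2)]
eyelet scene [([321.3, 184.6], 0.89)]
eyelet top [([198.7, 209.9], 0.72)]
foot_slot scene [([384.1, 182.7], 0.53)]
foot_slot top [([200.6, 215.4], 0.53)]
holder_top scene [([172.5, 290.9], 0.9)]
holder_top top [([418.4, 214.7], 0.92)]
vial scene [([300.6, 198.3], 0.83)]
vial top [([242.0, 211.1], 0.72), ([123.4, 191.4], 0.22)]
carton_mid scene [([170.5, 347.2], 0.6)]
carton_mid top [([457.5, 153.4], 0.84)]
pots_mid scene [([326.9, 160.8], 0.76)]
pots_mid top []
jar_mid scene [([386.0, 182.7], 0.87)]
jar_mid top [([123.0, 188.0], 0.89)]
0.95
```

View pics/scene0.png

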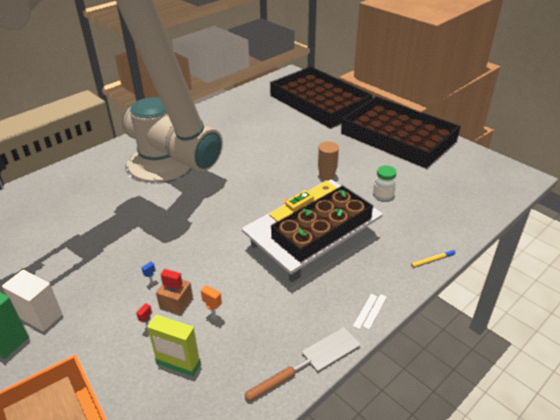

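View pics/top0.png

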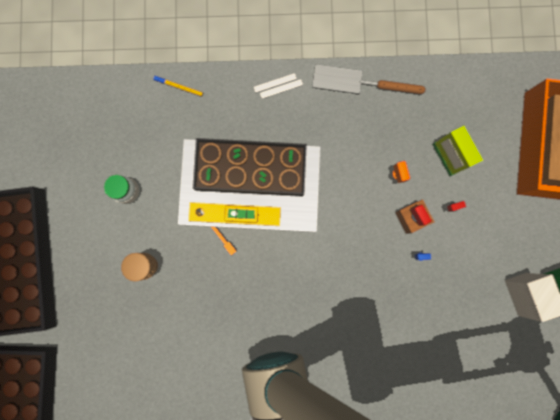

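The scene view shows these look-alikes: red in the wooden holder (172,279), a smaller red one (145,312), blue (148,270) and orange (211,297). In the top view they are at (423,214), (457,206), (423,257) and (402,172). I choose the larger red one in the holder. The shelf, level and orange pointer show at top (200,212), (240,214) and (225,240).

Run:
```python
from h import *
np.set_printoptions(precision=4,suppress=True)
P={"key":((169.6,279.8),(421.6,216.4)),"eyelet":((321.3,184.6),(198.7,209.9)),"vial":((300.6,198.3),(242,211.1)),"holder":((172.5,290.9),(418.4,214.7)),"jar":((386,182.7),(123,188)),"pots":((326.9,160.8),(138,266)),"carton":((172,347),(457.5,153.4)),"smallred":((145,312),(457,206)),"blue":((148,270),(423,257)),"orange":((211,297),(402,172))}
for k,(a,b) in P.items():
    print(k,*tri([ray("scene",a),ray("top",b)]))
s=cv2.imread("pics/scene0.png");t=cv2.imread("pics/top0.png")
a=cv2.resize(s[255:335,110:240],None,fx=4,fy=4,interpolation=2);b=cv2.resize(t[160:260,380:480],(320,320),interpolation=2)
c=cv2.resize(t[190:260,170:330],None,fx=4,fy=4,interpolation=2)
d=np.zeros((600,840,3),np.uint8);d[:320,:520]=a;d[:320,520:]=b;d[320:,:640]=c
cv2.imwrite("pics/crop1.png",d[:,:800])
print(manip.get_state()["ee_rot"])
```

```text
key [ 0.5317 -0.3125  0.0793] [0.0002725045377689892, 0.00027250453776912694]
eyelet [0.5532 0.191  0.1073] [0.0061724064703388695, 0.006172406470338741]
vial [0.5529 0.099  0.1075] [0.0013244620789454196, 0.0013244620789456033]
holder [ 0.5382 -0.3145  0.0476] [0.0006125691630387156, 0.0006125691630386858]
jar [0.6224 0.3896 0.0454] [0.002725621114483324, 0.002725621114483249]
pots [0.4315 0.346  0.0535] [0.0033943680598762342, 0.003394368059876166]
carton [ 0.6797 -0.4104  0.0612] [0.00023704460664003145, 0.00023704460664015413]
smallred [ 0.5562 -0.401   0.0591] [0.001956961888126442, 0.0019569618881265694]
blue [ 0.4388 -0.3194  0.0479] [0.0011253536469662151, 0.0011253536469662353]
orange [ 0.6371 -0.2734  0.0749] [0.0009722026844900091, 0.0009722026844901038]
[0.0001 0.9894 0.1449 0.    ]
```

View pics/crop1.png

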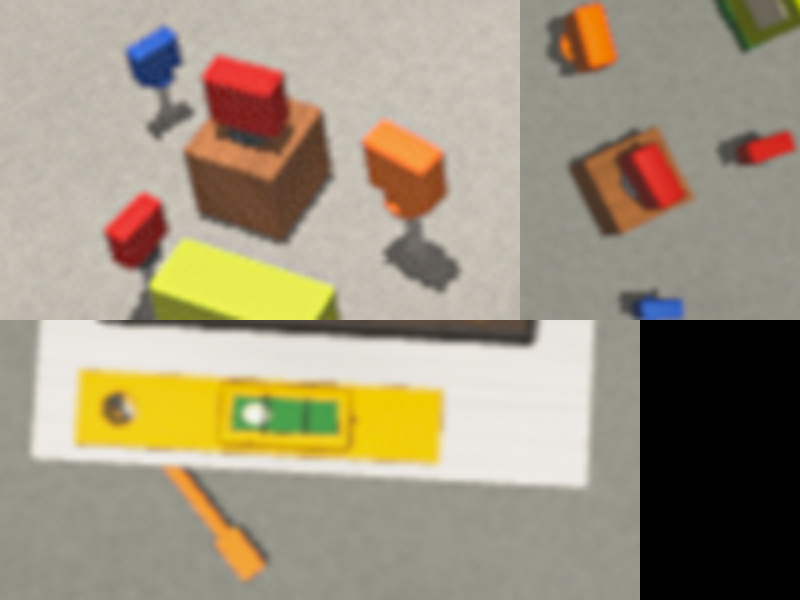

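The crop confirms it: the large red key stands in the holder, its long side about 26° from world x. The slot's pointer is at about 39°. Moving above the key.

>>> {"name": "servo_tool", "arguments": {
  "increments": [
    [4.2,-1.2,0,0,0,0,-1],
    [4.2,-1.2,0,0,0,0,-1],
    [4.2,-1.2,0,0,0,0,-1],
    [4.2,-1.2,0,0,0,0,-1],
    [4.2,-1.2,0,0,0,0,-1]
  ]
}}

```text
clock: 1.45
position: [0.3501, -0.4322, 0.2395]
ee_rot: [0.0, 0.989, 0.145, 0.0]
contact_force: [-0.6, -0.5, -0.1]
width: 0.0854
gripper_force: 0.0
```

>>> {"name": "servo_tool", "arguments": {
  "increments": [
    [4.2,-1.2,0.8,0,0,0,-1],
    [4.2,-1.2,0.8,0,0,0,-1],
    [4.2,-1.2,0.8,0,0,0,-1],
    [4.2,-1.2,0.8,0,0,0,-1],
    [4.2,-1.2,0.7,0,0,-8.5,-1]
  ]
}}

```text
clock: 1.95
position: [0.5342, -0.3143, 0.2]
ee_rot: [0.0, 0.976, 0.22, -0.0]
contact_force: [-0.6, -0.9, 0.3]
width: 0.0853
gripper_force: 0.0
```

```bash
cat >> h.py <<'E'
from scipy.spatial.transform import Rotation as Ro
def tool():
    s=manip.get_state(); q=s["ee_rot"]; R=Ro.from_quat([q[1],q[2],q[3],q[0]]).as_matrix()
    return np.array(s["position"]),R,s
def yaw(R): return np.degrees(np.arctan2(R[1,0],R[0,0]))
E
python3 - <<'E'
from h import *
np.set_printoptions(precision=4,suppress=True)
p,R,s=tool(); print(p,yaw(R),s["qpos"],s["clock"])
c=cal("wrist"); im=optics.get_image("wrist"); cv2.imwrite("pics/w1.png",im[:,:,::-1])
for l in ["key_grip","holder_top"]:
  for d in finder.tip_of(l,"wrist"):
    o,v=ray("wrist",d["at"],c); z=.083 if l=="key_grip" else .055
    print(l,np.round(d["at"],1),round(d["p"],2), atz("wrist",d["at"],z,c))
for d in finder.silhouettes("key_grip","wrist")[:3]: print(d["p"],d["box"])
print("tool cam", -c[3][:3,:3].T@c[3][:3,3])
E
```

```text
[ 0.5342 -0.3143  0.2   ] 25.37828646027539 [-0.644   0.3657  1.4696 -0.0002  1.3061  0.484 ] 1.95
key_grip [266.2 207.2] 0.93 [ 0.5299 -0.3099  0.083 ]
key_grip [236.  282.3] 0.9 [ 0.455  -0.3152  0.083 ]
key_grip [281.5  66.9] 0.8 [ 0.6351 -0.2731  0.083 ]
key_grip [365.5 224.7] 0.7 [ 0.552  -0.3922  0.083 ]
0.97 [236.0, 277.0, 36.0, 37.4]
0.78 [271.1, 207.9, 32.9, 65.9]
0.66 [282.4, 68.2, 37.8, 63.4]
tool cam [ 0.6017 -0.2811  0.3339]
```

View pics/w1.png

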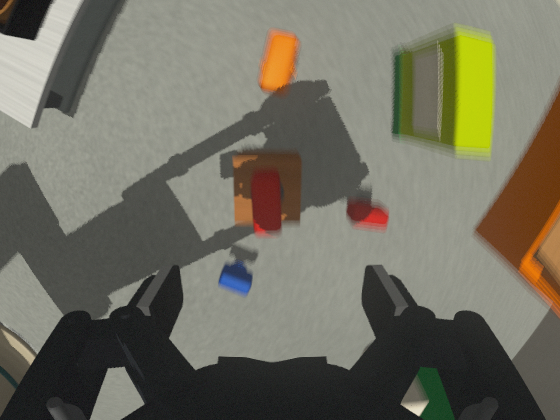

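The wrist view shows the red handle at (266,202), nearly aligned with the tool. The blue one (236,278), small red one (368,215) and orange one (280,60) are clear of the fingers. I'll fit the handle pose once, then grasp.

```bash
cat >> h.py <<'E'
from scipy.optimize import minimize
def fitbox(cams,p0,dims=(.046,.022,.040),usez=True):
    # cams: list of (name,calib,mask); p=(x,y,z,yawdeg)
    def cost(p):
        t=0
        for n,c,m in cams:
            P=np.array([[i,j,k] for i in(-.5,.5) for j in(-.5,.5) for k in(-.5,.5)])*dims
            P=P@Ro.from_euler('z',p[3],degrees=True).as_matrix().T+p[:3]
            h=cv2.convexHull(np.float32([proj(n,q,c) for q in P]))
            b=np.zeros((1680,2240),np.uint8); cv2.fillConvexPoly(b,np.int32(np.round((h+.5)*4)),1)
            M=cv2.resize(m.astype(np.uint8),(2240,1680),interpolation=0)
            t+=1-(b&M).sum()/((b|M).sum())
        return t
    sim=np.array([p0]+[np.array(p0)+d for d in np.diag([.006,.006,.006,8])])
    r=minimize(cost,p0,method="Nelder-Mead",options=dict(initial_simplex=sim,maxfev=200,xatol=1e-4,fatol=1e-4)); return r.x,r.fun
def red(im,box):
    i=im.astype(int); m=(i[...,0]>110)&(i[...,1]<70)&(i[...,2]<70); o=np.zeros_like(m); a,b,c,d=box; o[b:d,a:c]=m[b:d,a:c]; return o
E
python3 - <<'E'
from h import *
np.set_printoptions(precision=4,suppress=True)
w=cv2.imread("pics/w1.png")[:,:,::-1]; s=cv2.imread("pics/scene0.png")[:,:,::-1]
cw=("wrist",cal("wrist"),red(w,(235,150,300,250))); cs=("scene",cal("scene"),red(s,(155,262,190,300)))
print(cw[2].sum(),cs[2].sum())
x,f=fitbox([cw,cs],[.532,-.312,.083,26]);print(x,f)
x2,f2=fitbox([cw],[.532,-.312,.083,26]);print(x2,f2)
p,R,_=tool(); print("tool delta cm",R.T@(x[:3]-p)*100, yaw(R))
E
```

```text
94 288
[ 0.5156 -0.3006  0.0596  9.1158] 1.1745492183062853
[  0.3986  -0.3627  -0.2417 116.6437] 0.8260068439062911
tool delta cm [-0.9756 -2.027  14.0241] 25.246676723716845
```

```bash
cat >> h.py <<'E'
def red(im,box):
    i=im.astype(int); m=(i[...,0]>60)&(i[...,1]<.4*i[...,0])&(i[...,2]<.4*i[...,0]); o=np.zeros_like(m); a,b,c,d=box; o[b:d,a:c]=m[b:d,a:c]; return o
E
python3 - <<'E'
from h import *
np.set_printoptions(precision=4,suppress=True)
w=cv2.imread("pics/w1.png")[:,:,::-1]; s=cv2.imread("pics/scene0.png")[:,:,::-1]
print(w[180,266],w[225,266],w[210,245])
cw=("wrist",cal("wrist"),red(w,(235,150,300,250))); cs=("scene",cal("scene"),red(s,(155,262,190,300)))
print(cw[2].sum(),cs[2].sum())
x,f=fitbox([cw,cs],[.532,-.312,.083,26]);print(x,f)
x2,f2=fitbox([cw],[.532,-.312,.083,26]);print(x2,f2)
p,R,_=tool(); print("tool delta cm",R.T@(x[:3]-p)*100, yaw(R))
E
```

```text
[101  33  27] [104  39  33] [175 116  67]
1430 291
[ 0.5331 -0.3078  0.0776 27.3712] 0.5438302781154757
[ 0.5233 -0.3122  0.0388 26.1239] 0.11442038113038888
tool delta cm [ 0.3016 -0.6266 12.215 ] 25.246676723716845
```

Run:
```python
from h import *
np.set_printoptions(precision=4,suppress=True)
w=cv2.imread("pics/w1.png")[:,:,::-1]; s=cv2.imread("pics/scene0.png")[:,:,::-1]; t=cv2.imread("pics/top0.png")[:,:,::-1]
C=[("wrist",cal("wrist"),red(w,(235,150,300,250))),("scene",cal("scene"),red(s,(155,262,190,300))),("top",cal("top"),red(t,(405,195,440,235)))]
for n,c,m in C:
    ys,xs=np.nonzero(m); print(n,m.sum(),xs.min(),xs.max(),ys.min(),ys.max(),xs.mean(),ys.mean())
print(tri([ray(n,np.array(np.nonzero(m))[::-1].mean(1),c) for n,c,m in C]))
for k in [(1,2),(0,1),(0,2)]:
    print(k,tri([ray(C[i][0],np.array(np.nonzero(C[i][2]))[::-1].mean(1),C[i][1]) for i in k]))
for k in C: print(k[0],*fitbox([k],[.532,-.312,.083,26]))
print(fitbox(C,[.532,-.312,.083,26]))
```

```text
wrist 1430 252 280 172 231 265.7671328671329 200.57552447552447
scene 291 161 181 270 288 171.16494845360825 278.8453608247423
top 218 413 430 205 224 421.58715596330273 214.56880733944953
(array([ 0.535 , -0.3095,  0.0841]), [0.0021812405827923405, 0.0008646533350406852, 0.001878031438209741])
(1, 2) (array([ 0.5358, -0.3107,  0.0844]), [0.000780750257255281, 0.0007807502572553725])
(0, 1) (array([ 0.5329, -0.3081,  0.0801]), [0.0002295509489956528, 0.00022955094899569436])
(0, 2) (array([ 0.5355, -0.3079,  0.092 ]), [0.001306490441811324, 0.0013064904418113232])
wrist [ 0.5233 -0.3122  0.0388 26.1239] 0.11442038113038888
scene [ 0.5362 -0.3081  0.0807 15.4193] 0.25157030117571266
top [ 0.5357 -0.311   0.076  31.3215] 0.30140280561122246
(array([ 0.5345, -0.3086,  0.0788, 26.4812]), np.float64(0.862812436528994))
```

>>> {"name": "servo_tool", "arguments": {
  "increments": [
    [0.27,-0.46,2.5,0,0,-0.8,-1],
    [0,0,3.5,0,0,0,-1],
    [0,0,3.5,0,0,0,-1],
    [0,0,2.0,0,0,0,-1],
    [0,0,0.9,0,0,0,-1]
  ]
}}

```text
clock: 2.65
position: [0.5309, -0.3106, 0.0744]
ee_rot: [-0.001, 0.975, 0.223, -0.001]
contact_force: [0.6, -0.6, -0.2]
width: 0.0852
gripper_force: 0.0
```

>>> {"name": "servo_tool", "arguments": {
  "increments": [
    [0,0,0,0,0,0,1],
    [0,0,0,0,0,0,1],
    [0,0,0,0,0,0,1],
    [0,0,0,0,0,0,1],
    [0,0,0,0,0,0,1]
  ],
  "squeeze": 80
}}

```text
clock: 3.15
position: [0.5341, -0.3107, 0.0778]
ee_rot: [0.001, 0.974, 0.225, 0.001]
contact_force: [-1.1, 0.4, 6.6]
width: 0.0211
gripper_force: 78.9
```

>>> {"name": "servo_tool", "arguments": {
  "increments": [
    [0,0,-1.5,0,0,0,1],
    [0,0,-3.5,0,0,0,1],
    [0,0,-4,0,0,0,1],
    [0,0,-4.5,0,0,0,1],
    [0,0,-4.5,0,0,0,1]
  ]
}}

```text
clock: 3.65
position: [0.5329, -0.3097, 0.2577]
ee_rot: [-0.0, 0.974, 0.225, -0.0]
contact_force: [1.0, -0.1, -1.3]
width: 0.0208
gripper_force: 78.7
```

Run:
```python
from h import *
np.set_printoptions(precision=4,suppress=True)
p,R,s=tool(); print(p,yaw(R),s["qpos"],s["clock"],s["width"],s["contact_force"])
# shelf/eyelet from top+scene with z
top=cv2.imread("pics/top0.png")[:,:,::-1].astype(int)
m=((top[...,0]>180)&(top[...,1]>130)&(top[...,2]<70)); m[:,:185]=0;m[:,290:]=0;m[:200]=0;m[230:]=0
r=cv2.minAreaRect(np.float32(np.array(np.nonzero(m))[::-1].T)); b=cv2.boxPoints(r); print(r)
z=.105
print(np.array([atz("top",q,z) for q in b]))
for px in [(198.7,209.9),(200,212)]: print(atz("top",px,z))
for px in [(321.3,184.6)]: print(atz("scene",px,z))
o=((top[...,0]>180)&(top[...,1]<160)&(top[...,1]>70)&(top[...,2]<70)); o[:,:205]=0;o[:,245:]=0;o[:228]=0;o[260:]=0
ys,xs=np.nonzero(o); v=cv2.fitLine(np.float32(np.c_[xs,ys]),2,0,.01,.01).ravel(); print(len(xs),v)
print([atz("top",q,.04) for q in [(v[2],v[3]),(v[2]+10*v[0],v[3]+10*v[1])]], [xs.max(),ys.max()])
```

```text
[ 0.5329 -0.3097  0.2577] 25.97289971725585 [-0.6393  0.3301  1.3801 -0.0001  1.4323  0.4782] 3.65 0.020820731731548758 [ 1.0377 -0.0804 -1.2681]
((234.23342895507812, 217.56491088867188), (89.35002899169922, 24.9654483795166), 3.012787342071533)
[[0.5178 0.2185 0.105 ]
 [0.5742 0.2151 0.105 ]
 [0.5583 0.0133 0.105 ]
 [0.5021 0.0178 0.105 ]]
[0.5575 0.1961 0.105 ]
[0.5527 0.1932 0.105 ]
[0.5482 0.1875 0.105 ]
69 [  0.6742   0.7386 223.3333 238.4638]
[array([0.4936, 0.1486, 0.04  ]), array([0.4756, 0.1328, 0.04  ])] [np.int64(235), np.int64(252)]
```

>>> {"name": "servo_tool", "arguments": {
  "increments": [
    [2,-4.3,0,0,0,0,1],
    [2,-4.3,0,0,0,0,1],
    [2,-4.3,0,0,0,0,1],
    [2,-4.3,0,0,0,0,1],
    [2,-4.3,0,0,0,0,1]
  ]
}}

```text
clock: 4.15
position: [0.5285, -0.0712, 0.2563]
ee_rot: [0.0, 0.974, 0.224, 0.0]
contact_force: [1.6, 0.0, -0.4]
width: 0.0213
gripper_force: 78.9
```

>>> {"name": "servo_tool", "arguments": {
  "increments": [
    [2,-4.3,0,0,0,0,1],
    [2,-4.3,0,0,0,0,1],
    [2,-4.3,0,0,0,0,1],
    [2,-4.3,0,0,0,-7.5,1],
    [2.5,-4.0,0,0,0,-7.5,1]
  ]
}}

```text
clock: 4.65
position: [0.5239, 0.1657, 0.2563]
ee_rot: [0.0, 0.936, 0.353, 0.0]
contact_force: [1.5, 1.0, -1.2]
width: 0.0214
gripper_force: 78.8
```

Run:
```python
from h import *
np.set_printoptions(precision=4,suppress=True)
p,R,s=tool(); print(p,yaw(R),s["qpos"],s["clock"],s["width"],s["contact_force"])
c=cal("wrist"); im=optics.get_image("wrist"); cv2.imwrite("pics/w2.png",im[:,:,::-1]); np.save("pics/w2c.npy",np.array([c[0],c[1],c[2],*c[3].ravel()]))
for l,z in [("eyelet",.107),("foot_slot",.07),("vial",.12),("key_tip",.19),("key_grip",.26),("key_collar",.2)]:
  for d in finder.tip_of(l,"wrist"):
    print(l,np.round(d["at"],1),round(d["p"],2), atz("wrist",d["at"],z,c))
print(proj("wrist",p+R@[0,0,.07],c))
```

```text
[0.5239 0.1657 0.2563] 41.28406103585162 [ 0.1798  0.2281  1.529  -0.0003  1.3843  1.0301] 4.65 0.02143622198746723 [ 1.5449  0.9786 -1.2125]
eyelet [269.3 147.2] 0.97 [0.5539 0.1971 0.107 ]
foot_slot [269.5 142.9] 0.64 [0.5538 0.1972 0.07  ]
vial [337.7 224.1] 0.83 [0.5444 0.1071 0.12  ]
key_tip [505.6 292.9] 0.58 [ 0.612  -0.0348  0.19  ]
key_tip [271.  225.1] 0.56 [0.5239 0.1684 0.19  ]
key_grip [275.4 282.6] 0.65 [0.5235 0.165  0.26  ]
key_grip [528.8 318.5] 0.56 [0.6042 0.0125 0.26  ]
key_grip [270.  140.5] 0.43 [0.5701 0.2092 0.26  ]
key_grip [270.  148.5] 0.19 [0.5677 0.207  0.26  ]
key_collar [517.7 311.5] 0.66 [ 0.6099 -0.0573  0.2   ]
[274.1186 225.636 ]
```

View pics/w2.png

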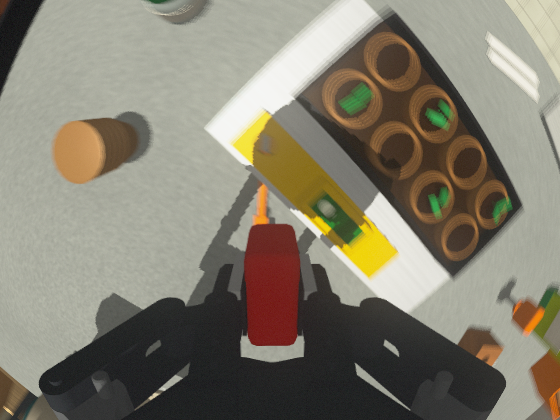

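Run:
```python
from h import *
np.set_printoptions(precision=4,suppress=True)
p,R,s=tool(); c=cal("wrist"); im=cv2.imread("pics/w2.png")[:,:,::-1]
m=red(im,(235,200,315,360)); ys,xs=np.nonzero(m); print(m.sum(),xs.min(),xs.max(),ys.min(),ys.max())
for col in (260,272,285):
    g=im[215:360,col].astype(int); print(col, np.nonzero(m[:,col])[0][[0,-1]])
def pr(t): return proj("wrist",p+R@np.array(t),c)
for dz in (-.011,-.006,-.003): # grip centre in tool z
  print(dz,"front bottom",pr([.023,0,dz+.02]),"front top",pr([.023,0,dz-.02]),"back top",pr([-.023,0,dz-.02]), "sides top front",pr([.023,.011,dz-.02])[0],pr([.023,-.011,dz-.02])[0])
a=cv2.resize(im[115:215,205:305],(600,600),interpolation=2); b=cv2.resize(im[220:350,240:306],(200,394),interpolation=2)
d=np.zeros((600,800,3),np.uint8); d[:,:600]=a; d[:394,600:]=b; cv2.imwrite("pics/crop2.png",d[:,:,::-1])
ws=ray("wrist",(267,146),c)
print(tri([ws,ray("top",(200,212))]),tri([ws,ray("top",(200,212)),ray("scene",(323.5,187))]))
```

```text
5378 244 299 225 345
260 [235 345]
272 [233 344]
285 [233 344]
-0.011 front bottom [274.8747 224.8365] front top [275.6814 263.7601] back top [274.99   358.5707] sides top front 306.6432868141479 244.6571292094345
-0.006 front bottom [274.7994 221.2628] front top [275.5555 257.6027] back top [274.9177 350.8785] sides top front 305.3427046897008 245.7126201996228
-0.003 front bottom [274.7563 219.2197] front top [275.484  254.1244] back top [274.8758 346.4465] sides top front 304.6051316757729 246.31097538666705
(array([0.5533, 0.195 , 0.0953]), [0.00031083822172652383, 0.00031083822172638055]) (array([0.5527, 0.1945, 0.0954]), [0.0007728450176401276, 0.0008344319057990078, 0.0014687385630029932])
```

View pics/crop2.png

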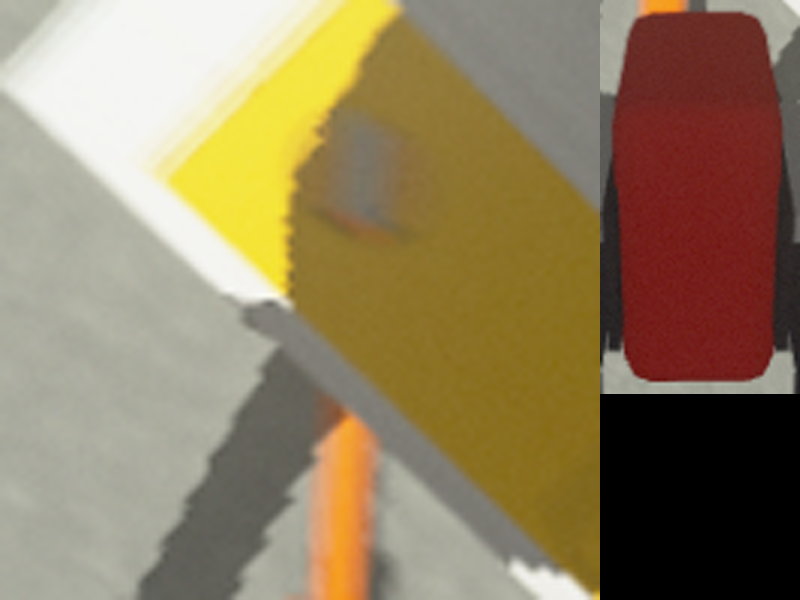

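The crop shows the eyelet at about wrist pixel (266,144), somewhat blurred by motion, with the pointer vertical in the picture and so aligned with the key. The handle is centred at column 272. I'll go lower, settle and measure again.

>>> {"name": "servo_tool", "arguments": {
  "increments": [
    [0.3,0,1.0,0,0,0,1],
    [0.3,0,1.0,0,0,0,1],
    [0,0,1,0,0,0,1],
    [0,0,0,0,0,0,1],
    [0,0,0,0,0,0,1]
  ]
}}

```text
clock: 5.5
position: [0.5288, 0.1674, 0.2256]
ee_rot: [-0.0, 0.937, 0.35, -0.001]
contact_force: [0.9, -0.1, -1.2]
width: 0.0209
gripper_force: 79.0
```

```bash
cat > eye.py <<'E'
from h import *
np.set_printoptions(precision=4,suppress=True)
import sys
def eye(im,guess,rad=25):
    i=im.astype(int); y=(i[...,2]<.5*i[...,0])&(i[...,1]>.62*i[...,0])
    x,yv=map(int,np.round(guess)); sub=(~y[yv-rad:yv+rad,x-rad:x+rad]).astype(np.uint8)
    n,l,st,ce=cv2.connectedComponentsWithStats(sub)
    return [(ce[k]+[x-rad,yv-rad],st[k].tolist()) for k in range(1,n) if st[k][4]>25]
if __name__=="__main__":
    p,R,s=tool(); print(p,yaw(R),s["clock"])
    c=cal("wrist"); im=optics.get_image("wrist"); cv2.imwrite("pics/"+sys.argv[1]+".png",im[:,:,::-1])
    g=proj("wrist",[.553,.1945,.1],c); print("pred",g)
    for d in finder.tip_of("eyelet","wrist")[:1]: print(d["at"],d["p"],atz("wrist",d["at"],.1,c)); g=d["at"]
    for q,st in eye(im,g): print(q,st,[atz("wrist",q,z,c)[:2] for z in (.095,.107)])
    m=red(im,(220,180,330,380)); 
    for r in (275,290,310,330):
        k=np.nonzero(m[r])[0]; print("row",r,k[[0,-1]] if len(k) else None)
    k=np.nonzero(m[:,272])[0]; print("rows",k[[0,-1]])
    x,y=map(int,g); a=cv2.resize(im[y-50:y+50,x-50:x+50],(600,600),interpolation=2); cv2.imwrite("pics/"+sys.argv[1]+"c.png",a[:,:,::-1])
E
python3 eye.py w3
```

```text
[0.5288 0.1674 0.2256] 40.937505787891446 5.5
pred [268.1419 159.2025]
[265.6, 155.1] 0.85 [0.5542 0.1982 0.1   ]
[243.6667 132.6667] [0, 0, 9, 9, 45] [array([0.556 , 0.2234]), array([0.5573, 0.2232])]
[285.6667 134.3333] [36, 0, 14, 14, 105] [array([0.5772, 0.1968]), array([0.5776, 0.1977])]
[265.4322 155.8392] [16, 15, 17, 22, 199] [array([0.553 , 0.1976]), array([0.5545, 0.1985])]
[244.3492 175.8413] [0, 39, 11, 11, 63] [array([0.5289, 0.1999]), array([0.5314, 0.2007])]
row 275 [245 299]
row 290 [246 297]
row 310 [247 297]
row 330 [248 296]
rows [231 345]
```

View pics/w3c.png

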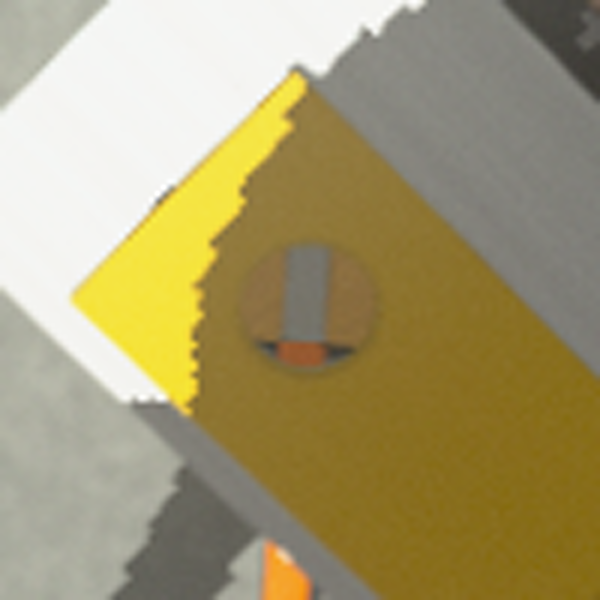

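The crop shows the eyelet centred at wrist pixel (266,155.5), about 23 px across. The slot below it is almost vertical in the picture, about 3° off.

Run:
```python
from h import *
np.set_printoptions(precision=4,suppress=True)
p,R,s=tool(); c=cal("wrist"); 
E=lambda u,v:(215+u/6-.5,105+v/6-.5)
print("f",c[0])
for z in (.09,.095,.1,.105,.11):
    a,b=atz("wrist",E(309,237),z,c),atz("wrist",E(309,375),z,c); d,e=atz("wrist",E(240,306),z,c),atz("wrist",E(378,306),z,c)
    print(z,atz("wrist",E(309,306),z,c),np.linalg.norm(a-b),np.linalg.norm(d-e))
for z in (.06,.07):
    a,b=atz("wrist",E(309,250),z,c),atz("wrist",E(303,345),z,c); d=a-b; print("slot",z,a,b,np.degrees(np.arctan2(d[1],d[0])))
    l,r=atz("wrist",E(286,290),z,c),atz("wrist",E(326,290),z,c); print("w",np.linalg.norm(l-r),(l+r)/2)
# level edge dir
a,b=atz("wrist",E(72,297),.1,c),atz("wrist",E(375,595),.1,c); print("edge",a,b,np.degrees(np.arctan2(*(b-a)[:2])))
def pr(t): return proj("wrist",p+R@np.array(t),c)
for dz in (-.0052,): print(pr([.023,0,dz+.02]),pr([.023,0,dz-.02]),pr([-.023,0,dz-.02]),pr([0,0,dz-.02]))
E=None
tipoff=np.array([.001,-.0013,.071]); tip=p+R@tipoff; print("tip",tip)
```

```text
f 325.19226210127806
0.09 [0.5536 0.1972 0.09  ] 0.019513082918844692 0.019241668272274363
0.095 [0.5542 0.1976 0.095 ] 0.019152343428039113 0.018885946439714293
0.1 [0.5547 0.198  0.1   ] 0.01879160393723372 0.018530224607154245
0.105 [0.5553 0.1984 0.105 ] 0.01843086444642823 0.018174502774594176
0.11 [0.5559 0.1988 0.11  ] 0.018070124955622855 0.01781878094203418
slot 0.06 [0.5567 0.2006 0.06  ] [0.5448 0.1916 0.06  ] 37.21542170112091
w 0.006184287000294049 [0.5516 0.1969 0.06  ]
slot 0.07 [0.5576 0.2012 0.07  ] [0.5461 0.1925 0.07  ] 37.215421701121
w 0.005978459344961712 [0.5527 0.1976 0.07  ]
edge [0.5349 0.2231 0.1   ] [0.5301 0.1646 0.1   ] -175.32831930737237
[274.743  220.6947] [275.4869 256.6338] [274.8662 349.6605] [275.1729 307.6934]
tip [0.5292 0.1693 0.1555]
```

>>> {"name": "servo_tool", "arguments": {
  "increments": [
    [0.93,-0.13,0,0,0,0,1],
    [1.4,-0.2,0,0,0,0,1],
    [1.4,-0.2,1,0,0,3.7,1],
    [0,0,2,0,0,0,1],
    [0,0,1.2,0,0,0,1]
  ]
}}

```text
clock: 6.1
position: [0.5543, 0.1972, 0.183]
ee_rot: [-0.0, 0.947, 0.32, -0.0]
contact_force: [-0.4, -0.2, -2.5]
width: 0.021
gripper_force: 79.1
```

>>> {"name": "servo_tool", "arguments": {
  "increments": [
    [0,0,0.4,0,0,0,1],
    [0,0,0,0,0,0,1],
    [0,0,0,0,0,0,1],
    [0,0,0,0,0,0,1],
    [0,0,0,0,0,0,1]
  ]
}}

```text
clock: 6.6
position: [0.5541, 0.1961, 0.1811]
ee_rot: [0.0, 0.948, 0.319, 0.001]
contact_force: [1.2, 1.1, -1.7]
width: 0.0209
gripper_force: 79.1
```

Run:
```python
from h import *
np.set_printoptions(precision=4,suppress=True)
p,R,s=tool(); print(p,yaw(R),s["contact_force"],s["moment"],s["qpos"]); print("tip",p+R@[.0015,-.0012,.071])
c=cal("wrist"); im=optics.get_image("wrist"); sc=optics.get_image("scene")
q=proj("wrist",[.5538,.1978,.095],c).astype(int); print(q)
e=proj("scene",[.5538,.1978,.095]).astype(int); print(e)
d=np.zeros((600,800,3),np.uint8)
d[:,:400]=cv2.resize(im[120:345,190:340],(400,600),interpolation=2); d[:400,400:]=cv2.resize(sc[e[1]-50:e[1]+50,e[0]-50:e[0]+50],(400,400),interpolation=2)
cv2.imwrite("pics/w4.png",d[:,:,::-1])
```

```text
[0.5541 0.1961 0.1811] 37.251732262977825 [ 1.1795  1.1484 -1.748 ] [ 0.0493 -0.0189 -0.0379] [ 0.2218  0.3314  1.5721 -0.0001  1.2365  1.1425]
tip [0.5547 0.198  0.1101]
[271 216]
[325 186]
```

View pics/w4.png

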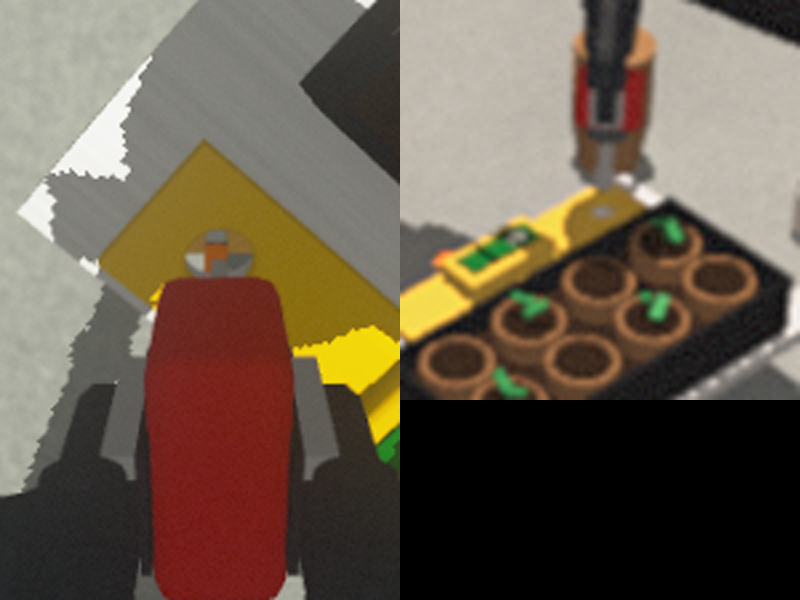

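The close view shows the eyelet centred at about (272,215), right under the key axis at column 272, with force near zero. Descending.

>>> {"name": "servo_tool", "arguments": {
  "increments": [
    [-0.05,0,0.8,0,0,0,1],
    [0,0,0.8,0,0,0,1],
    [0,0,0.8,0,0,0,1],
    [0,0,0.8,0,0,0,1],
    [0,0,0.8,0,0,0,1]
  ]
}}

```text
clock: 7.2
position: [0.5531, 0.1957, 0.1392]
ee_rot: [0.0, 0.948, 0.319, -0.0]
contact_force: [-0.0, -0.3, -1.7]
width: 0.0205
gripper_force: 79.1
```

>>> {"name": "servo_tool", "arguments": {
  "increments": [
    [0,0,0.4,0,0,0,1],
    [0,0,0.4,0,0,0,1],
    [0,0,0.4,0,0,0,1],
    [0,0,0.3,0,0,0,1],
    [0,0,0.2,0,0,0,1]
  ]
}}

```text
clock: 7.7
position: [0.5534, 0.1958, 0.1231]
ee_rot: [0.0, 0.948, 0.319, 0.0]
contact_force: [0.6, -0.3, -0.8]
width: 0.0212
gripper_force: 79.1
```

>>> {"name": "servo_tool", "arguments": {
  "increments": [
    [0,0,0.2,0,0,0,1],
    [0,0,0.2,0,0,0,1],
    [0,0,0.2,0,0,0,1],
    [0,0,0.1,0,0,0,1],
    [0,0,0,0,0,0,1]
  ]
}}

```text
clock: 8.2
position: [0.5536, 0.1959, 0.1169]
ee_rot: [0.0, 0.948, 0.319, 0.0]
contact_force: [-1.6, 0.1, 2.9]
width: 0.0209
gripper_force: 79.7
```

>>> {"name": "servo_tool", "arguments": {
  "increments": [
    [0,0,0.1,0,0,0,1],
    [0,0,0.1,0,0,0,1],
    [0,0,0.1,0,0,0,1],
    [0,0,0,0,0,0,1],
    [0,0,0,0,0,0,1]
  ]
}}

```text
clock: 8.7
position: [0.5536, 0.1961, 0.1134]
ee_rot: [-0.0, 0.948, 0.319, 0.0]
contact_force: [-0.8, 2.5, 4.1]
width: 0.0207
gripper_force: 79.8
```

```bash
cat > look.py <<'E'
from h import *
import sys
np.set_printoptions(precision=4,suppress=True)
p,R,s=tool(); print(p,yaw(R),s["contact_force"],s["moment"],s["gripper_force"],s["clock"])
n=sys.argv[1]; c=cal("wrist"); im=optics.get_image("wrist"); sc=optics.get_image("scene"); tp=optics.get_image("top")
for k,i in zip("wst",(im,sc,tp)): cv2.imwrite(f"pics/{n}{k}.png",i[:,:,::-1])
for l in ("vial","bubble"):
  for cam in ("wrist","top","scene"):
    print(l,cam,[(np.round(d["at"],1).tolist(),round(d["p"],2)) for d in finder.tip_of(l,cam)[:2]])
d=np.zeros((600,800,3),np.uint8)
v=finder.tip_of("vial","wrist")
d[:420,:560]=im; e=proj("scene",[.55,.15,.1]).astype(int); d[420:600,:240]=cv2.resize(sc[e[1]-30:e[1]+30,e[0]-40:e[0]+40],(240,180),interpolation=2)
e=proj("top",[.53,.14,.1]).astype(int); d[420:600,240:720]=cv2.resize(tp[e[1]-30:e[1]+30,e[0]-80:e[0]+80],(480,180),interpolation=2)
cv2.imwrite(f"pics/{n}.png",d[:,:,::-1])
E
python3 look.py L1
```

```text
[0.5536 0.1961 0.1134] 37.25597442815106 [-0.7726  2.4838  4.113 ] [0.3491 0.1345 0.0106] 79.7904896736145 8.7
vial wrist [([386.6, 357.0], 0.82)]
vial top [([238.6, 210.2], 0.97)]
vial scene [([299.9, 202.0], 0.88)]Traceback (most recent call last):
  File "look.py", line 9, in <module>
    print(l,cam,[(np.round(d["at"],1).tolist(),round(d["p"],2)) for d in finder.tip_of(l,cam)[:2]])
                                                                         ~~~~~~~~~~~~~^^^^^^^
ValueError: it knows: carton_mid, eyelet, foot_slot, holder_top, jar_mid, key_collar, key_grip, key_tip, pots_mid, vial
```

>>> {"name": "servo_tool", "arguments": {
  "increments": [
    [0,0,0.1,0,0,0,1],
    [0,0,0.1,0,0,0,1],
    [0,0,0.05,0,0,0,1],
    [0,0,0,0,0,0,1],
    [0,0,0,0,0,0,1]
  ]
}}

```text
clock: 9.5
position: [0.5536, 0.1962, 0.1113]
ee_rot: [-0.0, 0.948, 0.319, 0.001]
contact_force: [-0.7, 3.8, 7.0]
width: 0.0207
gripper_force: 80.3
```

```bash
sed -i 's/("vial","bubble")/("vial",)/' look.py; python3 look.py L1
```

```text
[0.5536 0.1962 0.1113] 37.25358603009809 [-0.7397  3.8205  7.025 ] [0.6469 0.2181 0.0284] 80.28628349304199 9.5
vial wrist [([386.4, 359.1], 0.84)]
vial top [([238.0, 211.2], 0.87), ([198.7, 210.6], 0.24)]
vial scene [([302.5, 198.0], 0.87)]
```

View pics/L1.png

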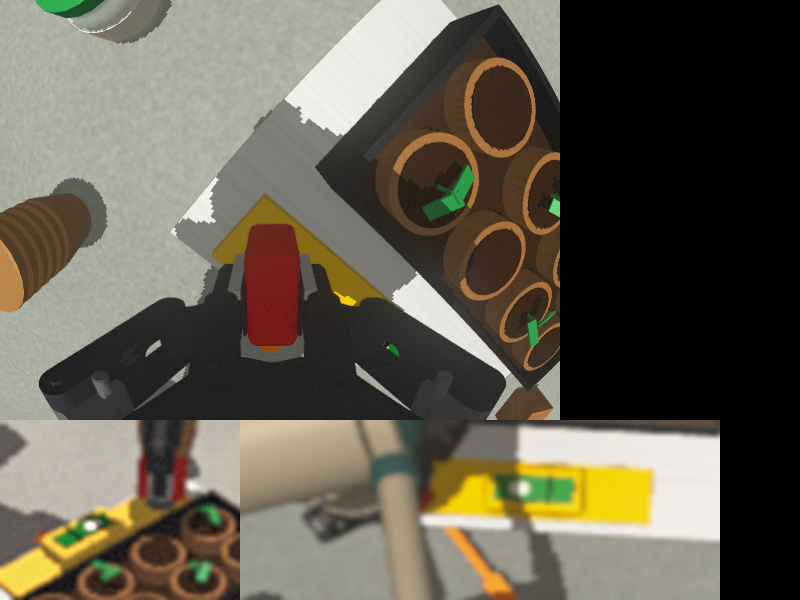

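The view shows the key standing in the eyelet, with the bubble near its foot-end stop: bubble (520,489), green vial 497 to 575 in the top crop. I'll press a little more to check that the level is flat.

>>> {"name": "servo_tool", "arguments": {
  "increments": [
    [0,0,0.05,0,0,0,1],
    [0,0,0.05,0,0,0,1],
    [0,0,0,0,0,0,1],
    [0,0,0,0,0,0,1],
    [0,0,0,0,0,0,1]
  ]
}}

```text
clock: 10.35
position: [0.5537, 0.1962, 0.111]
ee_rot: [-0.0, 0.948, 0.319, 0.001]
contact_force: [-2.0, 2.1, 10.3]
width: 0.0209
gripper_force: 80.7
```

```bash
cat > bub.py <<'E'
from h import *
np.set_printoptions(precision=4,suppress=True)
def strips(cam,im,E,V,zoff):
    # sample along vial axis: V vial middle world; u from vial to eyelet; sum over small width
    u=(E-V)[:2]; u=np.array([*(u/np.linalg.norm(u)),0]); n=np.array([-u[1],u[0],0])
    t=np.arange(-.034,.0341,.001); out=[]
    for a in t:
        q=np.array([proj(cam,V+[0,0,zoff]+u*a+n*b) for b in np.linspace(-.004,.004,5)],np.float32)
        out.append(cv2.remap(im.astype(np.float32),q[None,:,0],q[None,:,1],1)[0].mean(0))
    return t,np.array(out)
if __name__=="__main__":
    E=np.array([.554,.1976,.09]); V=E+[-.095*np.sin(np.radians(4.5)),-.095*np.cos(np.radians(4.5)),.018]
    for cam in ("top","scene"):
        im=optics.get_image(cam)
        t,o=strips(cam,im,E,V,0)
        print(cam); print(" R",o[::2,0].astype(int).tolist()); print(" G",o[::2,1].astype(int).tolist())
    p,R,s=tool(); print(p,yaw(R),s["contact_force"],s["moment"],s["clock"])
E
python3 bub.py
```

```text
top
 R [229, 196, 134, 89, 74, 73, 73, 73, 72, 69, 68, 70, 72, 73, 73, 80, 105, 150, 199, 223, 227, 212, 169, 122, 91, 71, 55, 47, 47, 61, 100, 155, 203, 228, 233]
 G [193, 180, 169, 166, 166, 166, 166, 166, 161, 148, 128, 131, 149, 162, 166, 167, 174, 193, 219, 232, 233, 218, 174, 127, 100, 88, 78, 73, 75, 89, 117, 152, 178, 190, 191]
scene
 R [172, 127, 103, 97, 99, 100, 100, 93, 81, 75, 79, 88, 95, 98, 106, 128, 160, 188, 207, 214, 204, 179, 140, 99, 74, 68, 73, 87, 116, 160, 206, 234, 242, 240, 237]
 G [165, 151, 148, 149, 151, 151, 147, 138, 121, 107, 108, 122, 139, 149, 154, 166, 185, 204, 216, 218, 204, 177, 138, 102, 85, 83, 88, 97, 116, 144, 174, 196, 208, 210, 209]
[0.5537 0.1962 0.111 ] 37.25565527248832 [-2.8656  2.66   10.399 ] [0.6146 0.4107 0.0238] 10.45
```

The level is flat (stiff contact, about 12 N), and the bubble is about +8 mm from the middle of the lines. That calls for about 0.5 rad clockwise. First I'll take up the backlash.

>>> {"name": "servo_tool", "arguments": {
  "increments": [
    [0,0,0,0,0,2.5,1],
    [0,0,0,0,0,2.5,1],
    [0,0,0,0,0,2.5,1],
    [0,0,0,0,0,2.5,1],
    [0,0,0,0,0,2,1]
  ]
}}

```text
clock: 10.95
position: [0.5536, 0.1959, 0.1109]
ee_rot: [-0.0, 0.976, 0.218, 0.001]
contact_force: [-1.7, 2.1, 10.5]
width: 0.0211
gripper_force: 80.7
```

>>> {"name": "servo_tool", "arguments": {
  "increments": [
    [0,0,0.02,0,0,2,1],
    [0,0,0.02,0,0,2,1],
    [0,0,0.03,0,0,2,1],
    [0,0,0.03,0,0,2,1],
    [0,0,0.03,0,0,2,1]
  ]
}}

```text
clock: 11.45
position: [0.5536, 0.1964, 0.11]
ee_rot: [-0.001, 0.991, 0.132, 0.001]
contact_force: [-1.9, 3.0, 12.4]
width: 0.0208
gripper_force: 80.9
```

```bash
python3 bub.py
```

```text
top
 R [233, 207, 144, 93, 75, 72, 73, 73, 72, 71, 69, 70, 72, 72, 73, 83, 111, 158, 205, 225, 229, 213, 169, 120, 85, 66, 51, 46, 45, 58, 94, 148, 199, 228, 234]
 G [198, 187, 172, 166, 166, 166, 167, 166, 163, 152, 134, 133, 149, 161, 166, 168, 177, 198, 222, 233, 234, 219, 175, 126, 96, 83, 75, 73, 74, 86, 111, 143, 172, 188, 192]
scene
 R [176, 128, 100, 94, 97, 99, 99, 94, 85, 84, 91, 99, 107, 117, 134, 159, 184, 203, 214, 217, 202, 168, 122, 81, 62, 64, 76, 94, 123, 164, 206, 231, 239, 238, 236]
 G [168, 153, 147, 148, 150, 150, 148, 138, 121, 108, 111, 127, 143, 153, 163, 180, 198, 211, 218, 218, 200, 165, 122, 90, 79, 82, 90, 102, 122, 149, 177, 196, 207, 211, 212]
[0.5536 0.1964 0.1099] 15.220500322072416 [-2.4889  2.5019 12.2014] [0.7063 0.4689 0.0399] 11.55
```

>>> {"name": "servo_tool", "arguments": {
  "increments": [
    [0,0,0.03,0,0,2,1],
    [0,0,0.03,0,0,2,1],
    [0,0,0.03,0,0,2,1],
    [0,0,0.03,0,0,2,1],
    [0,0,0.03,0,0,2,1]
  ]
}}

```text
clock: 12.05
position: [0.5536, 0.1964, 0.1084]
ee_rot: [-0.001, 0.999, 0.045, 0.001]
contact_force: [-2.9, 2.9, 12.0]
width: 0.0213
gripper_force: 80.9
```

>>> {"name": "servo_tool", "arguments": {
  "increments": [
    [0,0,0.03,0,0,2,1],
    [0,0,0.03,0,0,2,1],
    [0,0,0.03,0,0,2,1],
    [0,0,0.03,0,0,2,1],
    [0,0,0.03,0,0,2,1]
  ]
}}

```text
clock: 12.55
position: [0.5536, 0.1965, 0.1068]
ee_rot: [-0.001, 0.999, -0.042, 0.001]
contact_force: [-2.0, 3.7, 11.4]
width: 0.0206
gripper_force: 80.8
```

```bash
python3 bub.py
```

```text
top
 R [237, 225, 163, 103, 76, 71, 71, 71, 71, 70, 69, 68, 69, 80, 110, 156, 200, 224, 230, 231, 226, 205, 155, 97, 56, 45, 45, 45, 44, 48, 63, 90, 119, 134, 135]
 G [206, 199, 178, 167, 165, 165, 165, 165, 164, 159, 144, 135, 147, 160, 174, 194, 217, 231, 237, 238, 233, 212, 163, 108, 76, 71, 72, 71, 73, 80, 88, 97, 106, 108, 106]
scene
 R [167, 132, 125, 128, 133, 131, 122, 106, 94, 98, 115, 135, 159, 190, 213, 223, 226, 215, 195, 167, 134, 101, 82, 75, 78, 92, 116, 141, 169, 196, 216, 224, 224, 222, 221]
 G [163, 154, 155, 158, 161, 160, 154, 139, 119, 111, 123, 144, 168, 192, 209, 216, 219, 209, 187, 157, 124, 95, 82, 81, 88, 100, 117, 134, 154, 173, 186, 192, 193, 195, 198]
[0.5535 0.1965 0.1068] -4.777804766401953 [-3.3987  3.2116 10.559 ] [0.7059 0.5178 0.0378] 12.65
```

>>> {"name": "servo_tool", "arguments": {
  "increments": [
    [0,0,0.02,0,0,1.5,1],
    [0,0,0.02,0,0,1,1],
    [0,0,0,0,0,0,1],
    [0,0,0,0,0,0,1],
    [0,0,0,0,0,0,1]
  ]
}}

```text
clock: 13.15
position: [0.5536, 0.1965, 0.1064]
ee_rot: [-0.001, 0.998, -0.063, 0.001]
contact_force: [-2.2, 3.1, 10.5]
width: 0.021
gripper_force: 80.8
```

>>> {"name": "servo_tool", "arguments": {
  "increments": [
    [0,0,0,0,0,0,1],
    [0,0,0,0,0,0,1],
    [0,0,0,0,0,0,1],
    [0,0,0,0,0,0,1],
    [0,0,0,0,0,0,1]
  ]
}}

```text
clock: 13.65
position: [0.5536, 0.1965, 0.1064]
ee_rot: [-0.001, 0.998, -0.063, 0.001]
contact_force: [-2.3, 3.3, 10.6]
width: 0.0209
gripper_force: 80.8
```

>>> {"name": "servo_tool", "arguments": {
  "increments": [
    [0,0,0,0,0,0,1],
    [0,0,0,0,0,0,1],
    [0,0,0,0,0,0,1],
    [0,0,0,0,0,0,1],
    [0,0,0,0,0,0,1]
  ]
}}

```text
clock: 14.15
position: [0.5536, 0.1965, 0.1064]
ee_rot: [-0.001, 0.998, -0.063, 0.001]
contact_force: [-1.8, 3.2, 11.3]
width: 0.0207
gripper_force: 80.8
```

```bash
python3 bub.py
```

```text
top
 R [237, 225, 163, 102, 76, 71, 71, 71, 71, 71, 68, 69, 86, 125, 174, 211, 227, 230, 229, 221, 195, 146, 94, 60, 46, 44, 44, 44, 44, 47, 57, 78, 103, 119, 124]
 G [205, 198, 176, 166, 164, 165, 166, 166, 165, 160, 145, 135, 150, 176, 204, 225, 234, 237, 236, 231, 215, 177, 127, 88, 71, 71, 71, 71, 74, 79, 84, 88, 93, 96, 97]
scene
 R [169, 137, 125, 120, 122, 122, 112, 93, 82, 93, 122, 154, 181, 206, 218, 220, 218, 205, 183, 151, 114, 82, 73, 81, 101, 123, 142, 153, 165, 178, 193, 207, 216, 220, 221]
 G [167, 158, 157, 156, 156, 156, 149, 132, 113, 109, 128, 159, 186, 207, 216, 217, 216, 203, 181, 145, 107, 79, 74, 84, 100, 117, 133, 144, 150, 156, 165, 175, 184, 192, 197]
[0.5536 0.1965 0.1064] -7.247206619860346 [-2.0395  3.5908 11.3373] [0.7147 0.4544 0.0533] 14.25
```

The bubble is at about +1.3 mm. I'll nudge about 4° more, let it settle, and check with the last picture.

>>> {"name": "servo_tool", "arguments": {
  "increments": [
    [0,0,0.03,0,0,2,1],
    [0,0,0.03,0,0,2,1],
    [0,0,0,0,0,0,1],
    [0,0,0,0,0,0,1],
    [0,0,0,0,0,0,1]
  ]
}}

```text
clock: 14.75
position: [0.5536, 0.1965, 0.1057]
ee_rot: [-0.001, 0.995, -0.098, 0.001]
contact_force: [-3.0, 3.0, 11.3]
width: 0.021
gripper_force: 80.8
```

>>> {"name": "servo_tool", "arguments": {
  "increments": [
    [0,0,0,0,0,0,1],
    [0,0,0,0,0,0,1],
    [0,0,0,0,0,0,1],
    [0,0,0,0,0,0,1],
    [0,0,0,0,0,0,1]
  ]
}}

```text
clock: 15.25
position: [0.5536, 0.1965, 0.1058]
ee_rot: [-0.001, 0.995, -0.098, 0.001]
contact_force: [-2.5, 3.6, 10.9]
width: 0.0211
gripper_force: 80.8
```

>>> {"name": "servo_tool", "arguments": {
  "increments": [
    [0,0,0,0,0,0,1],
    [0,0,0,0,0,0,1],
    [0,0,0,0,0,0,1],
    [0,0,0,0,0,0,1],
    [0,0,0,0,0,0,1]
  ]
}}

```text
clock: 15.75
position: [0.5536, 0.1965, 0.1058]
ee_rot: [-0.001, 0.995, -0.098, 0.001]
contact_force: [-2.6, 4.0, 10.8]
width: 0.0209
gripper_force: 80.8
```

>>> {"name": "servo_tool", "arguments": {
  "increments": [
    [0,0,0,0,0,0,1],
    [0,0,0,0,0,0,1],
    [0,0,0,0,0,0,1],
    [0,0,0,0,0,0,1],
    [0,0,0,0,0,0,1]
  ]
}}

```text
clock: 16.25
position: [0.5536, 0.1965, 0.1058]
ee_rot: [-0.001, 0.995, -0.098, 0.001]
contact_force: [-1.5, 3.8, 10.2]
width: 0.0211
gripper_force: 80.8
```

```bash
python3 bub.py
python3 - <<'E'
from h import *
d=np.zeros((600,800,3),np.uint8)
for cam,y,w in (("top",0,(.553-.0075,.103,.1)),("scene",300,(.5455,.103,.1))):
    im=optics.get_image(cam); e=proj(cam,w).astype(int); print(e)
    d[y:y+300]=cv2.resize(im[e[1]-15:e[1]+15,e[0]-40:e[0]+40],(800,300),interpolation=2)
cv2.imwrite("pics/fin.png",d[:,:,::-1])
E
```

```text
top
 R [237, 224, 163, 102, 76, 71, 71, 71, 71, 70, 68, 75, 105, 152, 196, 222, 230, 230, 227, 215, 181, 129, 81, 53, 45, 44, 43, 43, 43, 46, 56, 77, 102, 118, 121]
 G [206, 198, 176, 166, 165, 166, 166, 166, 165, 160, 145, 137, 157, 190, 217, 231, 236, 237, 235, 228, 205, 163, 116, 83, 71, 71, 71, 72, 73, 78, 83, 87, 92, 95, 95]
scene
 R [171, 144, 136, 135, 137, 132, 118, 99, 88, 96, 124, 162, 186, 200, 196, 185, 176, 162, 141, 110, 81, 65, 70, 88, 110, 130, 143, 149, 156, 166, 180, 194, 206, 216, 219]
 G [169, 163, 162, 162, 163, 159, 148, 129, 109, 106, 129, 165, 190, 204, 204, 198, 190, 177, 155, 120, 86, 68, 71, 87, 105, 121, 132, 137, 139, 142, 152, 164, 180, 193, 200]
[0.5536 0.1965 0.1058] -11.249318359286965 [-2.1042  4.2211 10.2232] [ 0.6296  0.4711 -0.0159] 16.35
[240 214]
[299 198]
```

View pics/fin.png

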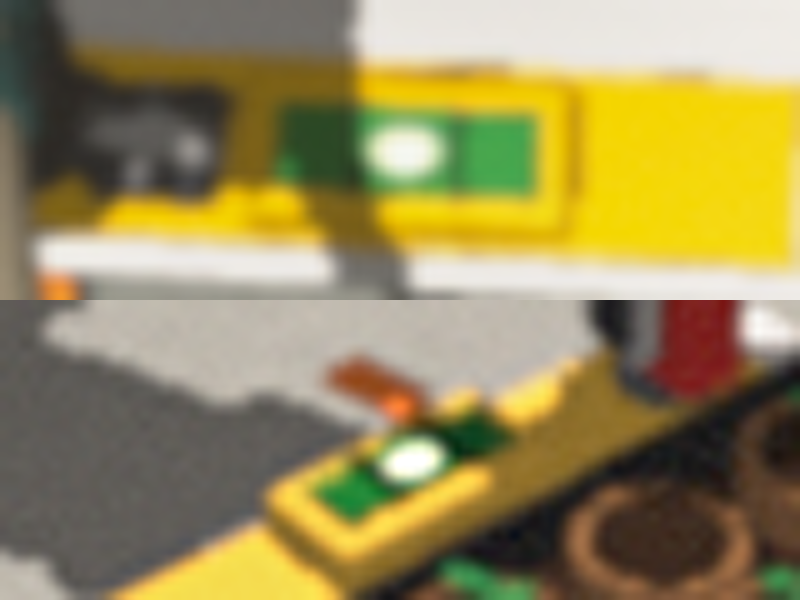

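The last picture shows the bubble at column 403 in the top crop. The green window runs from 278 to 538 (middle 408) and the right-hand line is at 457, so the bubble is within about 1 mm of centre. The scene view agrees, and the press is about 12 N. Handing in.

```bash
python3 -c "
from rig import manip
print(manip.sign_off())"
```

```text
the job is handed in; nothing more can be done
None
```

I handed the job in at about 16.5 s. The key is held in the foot's slot and its collar presses the level flat with about 12 N. The bubble was within about 1 mm of centre in the last picture; the judge's verdict was not shown.

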